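# Stack and lid the badge-part trays in the carrying case

### The arm

A 6-joint arm with a two-finger parallel gripper is mounted at the origin on the work surface. World frame = base frame: x ahead of the robot, y to its left, z up, the work surface at z = 0. Lengths are in m, angles in degrees, forces in N, time in s.
With the tool pointing down it reaches from about 0.35 to 0.875 m from the base axis. Payload 4.2 kg.
Tool frame: the origin (TCP) lies at the very end of the fingers, on their centre line; the grasp point (between the pads) lies 19 mm behind it; z points along the fingers, y is the line along which they close (so a half turn about z gives the same grasp; the last joint's range is limited). The gripper opens to 87 mm and grips with 3 to 60 N. Pads are 19 mm wide; open, the fingers measure 117 mm over their backs; the gripper's body (75 mm by 190 mm) begins 51 mm behind the grasp point.
Start: joints at [80.879, 22.042, 0.453, 0, -68.411, -14.817], TCP at [0.254, 0.571, 0.223] pointing down, gripper open.
Joint ranges: [-179.83, 179.83], [-69.29, 118.12], [-61.27, 80.66], [-181.25, 117.63], [-171.15, -9.14], [-177.46, 177.46]. Speed limits (degrees/s): [159.86, 159.86, 180, 180, 180, 180].

### API

Orientations are given as a 3x3 rotation matrix whose columns are the frame's x, y, z axes.
In Python, from station import monitor, cams, ticket gives the robot as it stands.
- The arm moves only by the tool drive_tool, never from a script. Its argument "moves" is a list of rows, each an object with "delta_pos": the shift along the tool's x, y, z in mm, a list of three; "turn": the turn about the tool's z in rad; "claw": the opening, from 0 (shut) to 1 (fully open). A call has 1 to 12 rows; each row shifts and turns the commanded pose from where the row before left it, along the tool's axes as they then stand; what a row does not reach is not made up. A row lasts 1/8 s, in which the tool goes at most 62.5 mm and 10.7 degrees, less where a joint would pass 70% of its speed; a pose out of reach is approached as far as the arm can. A call is refused whole if a number of a shift passes 62.5 or a number of a turn 0.188, either way. A call with a gripper value outside its range is refused whole. The fingers move at their own pace and stop on an object; the grip force is fixed at half the most. Time passes only in rows, so rows that do not move let the fingers close. It gives the time, the measured TCP pose, the force, the opening and the grip force at its end, in the units of the state.
- monitor.sense(): the state, without advancing time (a new reading comes with each control period).
- cams.capture(name): name is "side" or "top"; returns a dict with "color" (420x560x3 uint8, red, green, blue), "range_z" (420x560 float32, m along the optical axis (not along the pixel's ray), 0 where there is no reading), "vertical_fov" (degrees; the focal length in pixels is half the picture's height over the tangent of half this angle, whatever the lens; pixels are square), "cx", "cy" (the principal point, pixels), "extrinsics" (4x4, takes a point from camera to world coordinates). Camera axes: x right, y down, z forward; pixel columns grow to the right and rows downward; lengths in m; the calibration is good to about 2 mm. A picture is of the moment at which its call begins.
- ticket.finish_job(): hands the job in; it is judged then, once.
The state is a dict: "time_s": time; "joints": joint angles; "joint_velocities": joint speeds; "effort": joint torques, N m; "tcp_pos": TCP position; "ee_rot": TCP orientation; "wrist_force": force on the tool from outside, world axes, zero at the start; "moment": the same for the moment, N m; "gripper_width": opening from 0.0 (shut) to 1.0 (fully open); "gripper_force": force on a finger pad.
Only numpy, scipy, OpenCV 4.12 (cv2) and the standard library are available. Lean on these libraries where they do the work, as an engineer would, in place of code of your own. Each camera call takes 0.05 s, during which the arm holds its last target. There are 200 camera calls.

### The job

Pack away the badge parts: set the loose tray on top of the tray that stands in the open case, then put the lid on top of that, each turned so that its cut corners lie over the cut corners below and its skirt drops fully down over the rim. Set each one down gently rather than dropping or forcing it, leave the bottom tray where it stands in the case, and do not disturb the phone, the badge or the scissors.

Things in the scene. Friction and masses are not known exactly. Their poses are not given: they have to be found in the camera images.
- tray_mid (a point): Centre of the loose grey tray, 19 mm above its underside, on the table. 110 mm (x) by 60 mm (y), 38 mm tall, 0.2-0.45 kg, discs fixed in it. Both corners at its +x end are cut at 45 degrees (18 mm legs); -x corners square. Upright side walls up to a shoulder 30 mm above the underside; inside that a rim 8 mm higher, leaning inward. Best gripped across the 60 mm width. z up.
- tray_cut (a point): Middle of the loose tray's cut end: 55 mm along +x from tray_mid, same height and axes. The tray's underside is a hollow skirt, 10 mm deep, 3 mm walls. Stacked, it surrounds the rim below (1.5 mm play all round at the rim's foot, 4 mm at its top) and rests on the shoulder, so stacked trays lie 30 mm apart. Turned the wrong way round it does not go down.
- base_mid (a point): Centre of the bottom tray, the same in shape and size as the loose tray (19 mm above its underside; cut corners at its +x end), 0.8 kg, full of discs, standing loose on the floor of the case.
- base_cut (a point): Point of the bottom tray at the middle of its cut end: 55 mm along +x from base_mid.
- lid_mid (a point): Point on the grey lid's vertical centre line, half-way up, 20 mm above its underside; on the table at first. 110 mm (x) by 60 mm (y), both +x corners cut like the trays'. Flat top 16 mm above the underside; on it a grip bar 50 mm long (x), 14 mm wide (y), 24 mm high, its top 40 mm above the underside. 0.1-0.2 kg. z up.
- lid_cut (a point): Middle of the lid's cut end: 55 mm along +x from lid_mid, same height and axes. The lid has a hollow skirt, 12 mm deep, 3 mm walls, that fits over a tray's rim with the same play as a tray's skirt. Fully down on a tray, its underside lies 30 mm above that tray's underside.
- case: Open carrying case fixed to the table: aluminium walls, dark red floor. 280 mm (its x) by 220 mm (its y), walls 6 mm thick and 32 mm high, floor 4 mm above the table. Origin: centre of its underside.
- phone: Black phone lying flat, 150 x 73 x 9 mm; origin at the centre of its underside. Bystander.
- badge: Loose steel badge, a disc 58 mm across and 8 mm thick; origin at the centre of its underside. Bystander.
- scissors: Scissors lying flat, about 180 mm long and 85 mm wide, black handles; origin at the pivot. Bystander.
Mind the look-alikes: they are no part of the job. Leave any green or red look-alike of the part that bears lid_mid alone.

How it is judged (in metres and radians):
On the way, in this order (a step that is already met when the one before it is completed fails the run):
1. the loose tray sits fully down on the bottom tray, cut corners matched (z of tray_mid in the frame of base_mid between 0.027 and 0.032 m and horizontal distance between tray_mid and base_mid below 0.004 m and horizontal distance between tray_cut and base_cut below 0.006 m and angle between tray_mid's own z axis and vertical below 0.05 rad), for 0.2 s.
2. the lid sits fully down on the tray, cut corners matched (z of lid_mid in the frame of tray_mid between 0.028 and 0.033 m and horizontal distance between lid_mid and tray_mid below 0.004 m and horizontal distance between lid_cut and tray_cut below 0.006 m and angle between lid_mid's own z axis and vertical below 0.05 rad), for 0.2 s.
At the end, for the whole second after the job is handed in: Tray seated on bottom tray, lid on tray: undersides 30 mm apart (+2/-3 mm), centres within 4 mm and cut ends within 6 mm horizontally, tray and lid upright to 0.05 rad; bottom tray upright, within 25 mm of its start; phone, badge, scissors within 15 mm of theirs (all of step 1 and all of step 2 and distance of base_mid from where it was at the start of the episode below 0.025 m and angle between base_mid's own z axis and vertical below 0.05 rad and distance of each of phone, badge, scissors from where it was at the start of the episode below 0.015 m); the robot touches nothing.
It fails at once if the phone, the badge or the scissors are shifted more than 15 mm (distance of any of phone, badge, scissors from where it was at the start of the episode above 0.015 m).
It fails at once if the bottom tray is shifted more than 25 mm (distance of base_mid from where it was at the start of the episode above 0.025 m).
It fails at once if the tray is dropped (faster than 0.35 m/s just above its seat) or forced (over 60 N) onto the bottom tray (contact force between tray and base above 60 N or (linear speed of tray above 0.35 m/s and horizontal distance between tray_mid and base_mid below 0.02 m and z of tray_mid in the frame of base_mid between 0.027 and 0.042 m)).
It fails at once if the lid is dropped (faster than 0.35 m/s just above its seat) or forced (over 60 N) onto the tray (contact force between lid and tray above 60 N or (linear speed of lid above 0.35 m/s and horizontal distance between lid_mid and tray_mid below 0.02 m and z of lid_mid in the frame of tray_mid between 0.028 and 0.043 m)).
It also fails if it takes over 58 s, if anything falls off the work surface, if the arm or the gripper's body presses on something with over 40 N, if the wrist force passes 120 N, or if a joint passes its speed limit or range.

## Working session

There is one attempt and no reset: what is moved stays moved. The work goes in short steps, Python scripts to look and compute and a tool call to move; the robot and the scene stay as the last step left them, time stands still between calls to the robot, and variables do not carry over. Pictures are saved under pics/ and viewed, at most 10 in all, crops included, and the job is handed in when it is done.

Besides the shell and the picture viewer there is one more tool, called after ">>>" as a command line: name --argument value ..., lists and objects as JSON in quotes. drive_tool: Moves the arm, as the interface text tells. Its arguments: {"type":"object","properties":{"moves":{"type":"array","items":{"type":"object","properties":{"delta_pos":{"type":"array","items":{"type":"number"}},"turn":{"type":"number"},"claw":{"type":"number"}}}}},"required":["moves"]}

```bash
mkdir -p pics; ls
python3 - <<'E'
from station import monitor, cams
import cv2,numpy as np
for n in("top","side"):
    d=cams.capture(n); cv2.imwrite(f"pics/{n}0.png",d["color"][:,:,::-1]); np.savez(f"{n}0.npz",**d)
    print(n,d["vertical_fov"],d["cx"],d["cy"],np.round(d["extrinsics"],3).tolist())
s=monitor.sense();print(s["time_s"],s["tcp_pos"],np.round(s["ee_rot"],3).tolist(),s["gripper_width"])
E
```

```text
pics
top 50.01794810293198 284.096684066396 214.55959212390255 [[-0.038, -0.975, 0.22, 0.35], [-0.999, 0.037, -0.007, 0.0], [-0.001, -0.22, -0.976, 1.199], [0.0, 0.0, 0.0, 1.0]]
side 52.392073659028405 282.54525510650274 206.08230984791425 [[0.794, -0.353, 0.495, -0.037], [-0.608, -0.488, 0.626, -0.79], [0.021, -0.798, -0.602, 0.815], [0.0, 0.0, 0.0, 1.0]]
0.1 [0.25334641 0.57075211 0.22155093] [[0.914, -0.406, -0.001], [-0.406, -0.914, -0.002], [0.0, 0.002, -1.0]] 1.0002878362193408
```

View pics/top0.png

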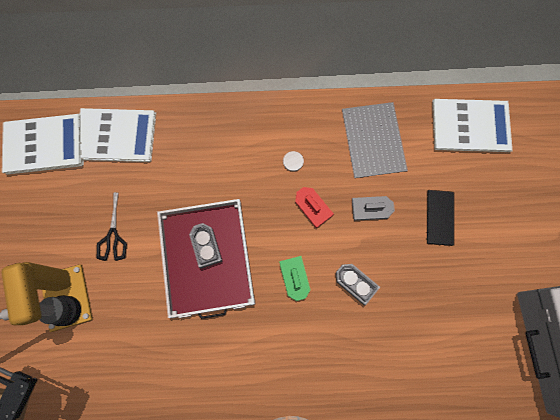

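View pics/side0.png

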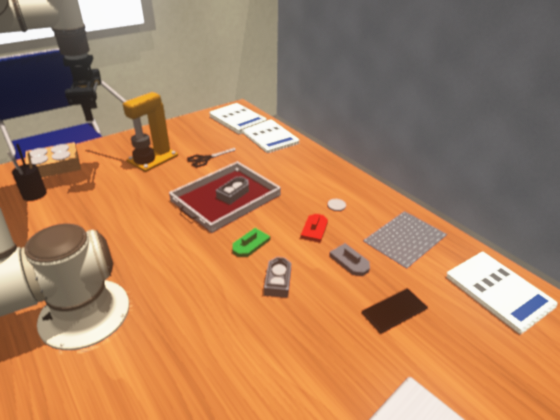

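The top view shows the bottom tray in the case at (205,246), the loose grey tray at (357,284), the phone at (440,217), the badge at (293,161) and the scissors at (112,235). Three things could be taken for the lid: grey at (374,208), red at (313,207) and green at (295,279). The tray could be confused between the one at (357,284), which is loose, and the one at (205,246), which is in the case. I choose the grey lid and the loose tray, and check both in a crop.

```bash
cat > h.py <<'E'
import numpy as np,cv2
from scipy.optimize import minimize
def hexa(z,c=0.,):
    a,b,k=.055-c,.030-c,.018
    k=k-c*(2-2**.5)  # inset of the cut
    return np.array([[-a,-b,z],[a-k,-b,z],[a,-b+k,z],[a,b-k,z],[a-k,b,z],[-a,b,z]])
# parts: list of convex vertex sets, z from the underside
TRAY=[np.vstack([hexa(0),hexa(.030),hexa(.038,.007)])]
bar=np.array([[x,y,z] for x in(-.025,.025) for y in(-.007,.007) for z in(.016,.040)])
LID=[np.vstack([hexa(0),hexa(.016)]),bar]
def proj(d,P):
    M=np.linalg.inv(d["extrinsics"]); q=P@M[:3,:3].T+M[:3,3]
    f=d["color"].shape[0]/2/np.tan(np.radians(float(d["vertical_fov"]))/2)
    return np.c_[q[:,0]/q[:,2]*f+d["cx"],q[:,1]/q[:,2]*f+d["cy"]]
def world(d,u,v,z=None):
    f=d["color"].shape[0]/2/np.tan(np.radians(float(d["vertical_fov"]))/2)
    r=np.array([(u-d["cx"])/f,(v-d["cy"])/f,1.]);E=d["extrinsics"]
    if z is None: r=r*d["range_z"][int(round(v)),int(round(u))]
    else: w=E[:3,:3]@r; r=r*(z-E[2,3])/w[2]
    return E[:3,:3]@r+E[:3,3]
def place(V,p):
    x,y,z,t=p;c,s=np.cos(t),np.sin(t)
    return V@np.array([[c,-s,0],[s,c,0],[0,0,1]]).T+[x,y,z]
S=6
def sil(d,parts,p,box):
    u0,v0,u1,v1=box; m=np.zeros(((v1-v0)*S,(u1-u0)*S),np.uint8)
    for V in parts:
        q=(proj(d,place(V,p))-[u0,v0]+.5)*S-.5
        cv2.fillConvexPoly(m,cv2.convexHull(np.round(q*16).astype(np.int32)),255,shift=4)
    return cv2.resize(m,(u1-u0,v1-v0),interpolation=cv2.INTER_AREA)/255.
def bx(d,parts,p,m=9):
    q=np.vstack([proj(d,place(V,p)) for V in parts])
    return [*np.floor(q.min(0)-m).astype(int),*np.ceil(q.max(0)+m).astype(int)]
def soft(d,box,lo=70,hi=110):
    u0,v0,u1,v1=box
    s=cv2.cvtColor(d["color"],cv2.COLOR_RGB2HSV)[v0:v1,u0:u1,1].astype(float)
    return np.clip((hi-s)/(hi-lo),0,1)
def fit(ds,parts,p0,z,lo=70,hi=110):
    B=[bx(d,parts,[p0[0],p0[1],z,p0[2]]) for d in ds]; M=[soft(d,b,lo,hi) for d,b in zip(ds,B)]
    f=lambda p:sum(np.abs(sil(d,parts,[p[0],p[1],z,p[2]],b)-m).sum()/m.sum() for d,b,m in zip(ds,B,M))
    best=None
    for k in range(3):
        st=best.x if best is not None else np.array(p0)
        sx=np.array([st]+[st+e for e in np.diag([.008,.008,.15])/(k*2+1)])
        r=minimize(f,st,method="Nelder-Mead",options=dict(initial_simplex=sx,xatol=1e-5,fatol=1e-5))
        if best is None or r.fun<best.fun: best=r
    return best
def draw(d,parts,p,img,col=(0,0,255)):
    for V in parts: cv2.polylines(img,[np.round(((proj(d,place(V,p))+.5)*4-.5)[cv2.convexHull(proj(d,place(V,p)).astype(np.float32),returnPoints=False).ravel()]).astype(int)],1,col,1)
E
cat > m.py <<'E'
from h import *
T={k:v for k,v in np.load("top0.npz").items()};D={k:v for k,v in np.load("side0.npz").items()}
for n,uv in dict(tray=(357,284),base=(205,246),lid=(374,208),phone=(440,217),badge=(293,161),sc=(112,240),table=(270,350),casefl=(190,290)).items(): print(n,np.round(world(T,*uv),4))
print('side',np.round(world(D,278,268),4),np.round(world(D,234,189),4))
img=cv2.resize(T["color"][:,:,::-1],None,fx=4,fy=4,interpolation=cv2.INTER_CUBIC)
for n,P,uv,cut,z in(("tray",TRAY,(357,284),(372,296),0),("base",TRAY,(205,246),(201,228),.004),("lid",LID,(374,208),(392,208),0)):
    c=world(T,*uv,z+.02);e=world(T,*cut,z+.02)
    t=np.arctan2(e[1]-c[1],e[0]-c[0])
    for off in (0,np.pi):
      for ds in([T],[D],[T,D]):
        r=fit(ds,P,[c[0],c[1],t+off],z); print(n,off>0,len(ds),np.round(r.x[:2],4),round(np.degrees(r.x[2]),1),round(r.fun,3))
      if off==0: draw(T,P,[*r.x[:2],z,r.x[2]],img)
out=np.hstack([cv2.resize(img[4*v-120:4*v+120,4*u-120:4*u+120],(260,260)) for u,v in((357,284),(205,246),(374,208))])
cv2.imwrite("pics/crop0.png",out)
E
python3 m.py
```

```text
tray [ 0.4243 -0.1909  0.0178]
base [0.5368 0.2016 0.0317]
lid [ 0.6218 -0.2483  0.033 ]
phone [ 0.5959 -0.4304  0.0073]
badge [ 0.7708 -0.0392  0.0071]
sc [0.5673 0.457  0.0017]
table [0.2671 0.0407 0.0005]
casefl [0.4262 0.2459 0.0025]
side [ 0.4432 -0.1705  0.0227] [0.5373 0.1899 0.0299]
tray False 1 [ 0.4279 -0.189 ] -133.2 0.11
tray False 1 [ 0.4362 -0.1791] -131.4 0.395
tray False 2 [ 0.4291 -0.1878] -131.1 0.533
tray True 1 [ 0.4303 -0.1866] 47.3 0.024
tray True 1 [ 0.4316 -0.1856] 49.6 0.415
tray True 2 [ 0.4305 -0.1866] 47.8 0.456
base False 1 [0.5434 0.2052] 16.1 0.028
base False 1 [0.5496 0.2098] 24.3 0.705
base False 2 [0.5437 0.2053] 16.4 0.753
base True 1 [0.54   0.2044] 196.5 0.114
base True 1 [0.5385 0.2056] 206.6 0.719
base True 2 [0.5398 0.2045] 196.9 0.848
lid False 1 [ 0.6287 -0.2506] -89.1 0.027
lid False 1 [ 0.6351 -0.2465] -93.4 0.521
lid False 2 [ 0.6287 -0.2504] -89.0 0.57
lid True 1 [ 0.6288 -0.248 ] 90.4 0.116
lid True 1 [ 0.6299 -0.2437] 85.0 0.587
lid True 2 [ 0.6285 -0.245 ] 91.0 0.707
```

View pics/crop0.png

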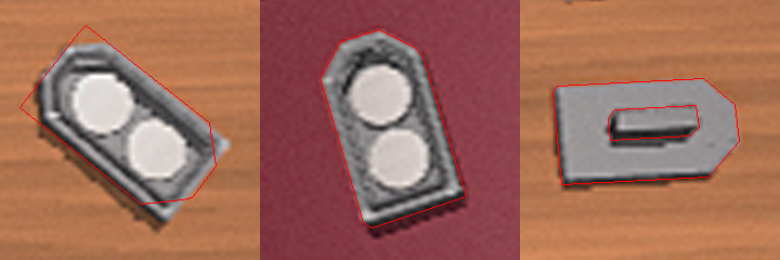

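The crop shows the loose tray's cut end at upper left, so its second fit (yaw 47.3°, residual 0.024) is the right one. The bottom tray's cut end points up (16.1°) and the grey lid's points right (-89.1°). Both outlines match the shapes, with no coloured look-alike chosen. Next I move above the loose tray.

>>> drive_tool --moves '[{"delta_pos": [20, 27, 0], "turn": 0}, {"delta_pos": [34, 45, 0]}, {"delta_pos": [34, 45, 0]}, {"delta_pos": [34, 45, 0]}, {"delta_pos": [34, 45, 0]}, {"delta_pos": [34, 45, 0]}, {"delta_pos": [34, 45, 0]}, {"delta_pos": [34, 45, 0]}, {"delta_pos": [34, 45, 0]}, {"delta_pos": [34, 45, 0]}, {"delta_pos": [34, 45, 0]}, {"delta_pos": [34, 45, 0]}]'

```text
invalid input
```

>>> drive_tool --moves '[{"delta_pos": [34, 45, 0]}, {"delta_pos": [20, 30, 0]}, {"turn": 0.18}, {"turn": 0.18}, {"turn": 0.18}, {"turn": 0.18}, {"turn": 0.18}, {"turn": 0.18}, {"turn": 0.18}, {"turn": 0.18}, {"turn": 0.18}, {"turn": 0.18}]'

```text
invalid input
```

```bash
cat > go.py <<'E'
# usage: go.py x y z yaw(deg of tool x): shift in tool axes (mm) and turn (rad) to get there
import sys,numpy as np
from station import monitor
x,y,z,a=map(float,sys.argv[1:5]);s=monitor.sense();R=np.array(s["ee_rot"]);p=s["tcp_pos"]
yaw=np.degrees(np.arctan2(R[1,0],R[0,0]));t=-((a-yaw+180)%360-180)
print("t",round(s["time_s"],2),"tcp",np.round(p,4),"yaw",round(yaw,2),"tilt",np.round(R[:2,2],4),"j",np.round(s["joints"],0),"F",np.round(s["wrist_force"],1),"w",round(s["gripper_width"],3),"gf",s["gripper_force"])
d=(np.array([x,y,z])-p)*1000
print("shift now",np.round(R.T@d,1),"turn",round(np.radians(t),4))
c,n=np.cos(np.radians(a)),np.sin(np.radians(a)); print("shift after the turn",np.round(np.array([[c,n,0],[n,-c,0],[0,0,-1]])@d,1))
E
python3 go.py .4303 -.1866 .12 -132.7
python3 - <<'E'
from h import *
D=dict(np.load("side0.npz"))
for n,P,p,z in(("tray",TRAY,[.4303,-.1866,np.radians(47.3)],0),("base",TRAY,[.5434,.2052,np.radians(16.1)],.004),("lid",LID,[.6287,-.2506,np.radians(-89.1)],0)):
    for lo,hi in((90,130),(110,150),(130,170),(150,190)):
        r=fit([D],P,p,z,lo,hi);print(n,lo,np.round(r.x[:2],4),round(np.degrees(r.x[2]),1),round(r.fun,3))
E
```

```text
t 0.1 tcp [0.2533 0.5708 0.2216] yaw -23.95 tilt [-0.0007 -0.0019] j [ 81.  22.   0.  -0. -68. -15.] F [-0.2 -0.6 -0.3] w 1.0 gf 0.0
shift now [469.1 620.1 102.8] turn 1.8981
shift after the turn [ 436.6 -643.7  101.6]
tray 90 [ 0.4346 -0.1818] 48.0 0.223
tray 110 [ 0.4332 -0.184 ] 47.0 0.081
tray 130 [ 0.4322 -0.1854] 46.1 0.042
tray 150 [ 0.4325 -0.1867] 44.3 0.437
base 90 [0.5475 0.2054] 18.3 0.567
base 110 [0.5459 0.2049] 16.5 0.531
base 130 [0.5464 0.2046] 16.1 0.552
base 150 [0.5451 0.2027] 9.1 0.627
lid 90 [ 0.6338 -0.248 ] -91.7 0.371
lid 110 [ 0.632  -0.2496] -88.8 0.26
lid 130 [ 0.631  -0.2498] -89.1 0.212
lid 150 [ 0.6304 -0.2512] -87.5 0.568
```

All three keys seem to be needed in every row.

>>> drive_tool --moves '[{"delta_pos": [20, 27, 0], "turn": 0, "claw": 1}, {"delta_pos": [34, 45, 0], "turn": 0, "claw": 1}, {"delta_pos": [34, 45, 0], "turn": 0, "claw": 1}, {"delta_pos": [34, 45, 0], "turn": 0, "claw": 1}, {"delta_pos": [34, 45, 0], "turn": 0, "claw": 1}, {"delta_pos": [34, 45, 0], "turn": 0, "claw": 1}, {"delta_pos": [34, 45, 0], "turn": 0, "claw": 1}, {"delta_pos": [34, 45, 0], "turn": 0, "claw": 1}, {"delta_pos": [34, 45, 0], "turn": 0, "claw": 1}, {"delta_pos": [34, 45, 0], "turn": 0, "claw": 1}, {"delta_pos": [34, 45, 0], "turn": 0, "claw": 1}, {"delta_pos": [34, 45, 0], "turn": 0, "claw": 1}]'

```text
time_s: 1.6
tcp_pos: [0.4018, -0.0676, 0.2226]
ee_rot: [[0.914, -0.406, 0.001], [-0.406, -0.914, 0.0], [0.0, -0.0, -1.0]]
wrist_force: [1.8, 0.6, -0.2]
gripper_width: 1.001
gripper_force: 0.0
```

>>> drive_tool --moves '[{"delta_pos": [34, 45, 0], "turn": 0, "claw": 1}, {"delta_pos": [20, 30, 0], "turn": 0, "claw": 1}, {"delta_pos": [0, 0, 0], "turn": 0.18, "claw": 1}, {"delta_pos": [0, 0, 0], "turn": 0.18, "claw": 1}, {"delta_pos": [0, 0, 0], "turn": 0.18, "claw": 1}, {"delta_pos": [0, 0, 0], "turn": 0.18, "claw": 1}, {"delta_pos": [0, 0, 0], "turn": 0.18, "claw": 1}, {"delta_pos": [0, 0, 0], "turn": 0.18, "claw": 1}, {"delta_pos": [0, 0, 0], "turn": 0.18, "claw": 1}, {"delta_pos": [0, 0, 0], "turn": 0.18, "claw": 1}, {"delta_pos": [0, 0, 0], "turn": 0.18, "claw": 1}, {"delta_pos": [0, 0, 0], "turn": 0.18, "claw": 1}]'

```text
time_s: 3.1
tcp_pos: [0.4204, -0.1561, 0.2222]
ee_rot: [[-0.608, -0.794, -0.001], [-0.794, 0.608, 0.0], [0.0, 0.001, -1.0]]
wrist_force: [-1.4, 0.4, -0.2]
gripper_width: 0.998
gripper_force: 0.0
```

```bash
python3 go.py .4312 -.186 .005 -132.7
```

```text
t 3.1 tcp [ 0.4204 -0.1561  0.2222] yaw -127.42 tilt [-0.0009  0.0002] j [  0.   5. -23.  -0. -63. -38.] F [-1.4  0.4 -0.2] w 0.998 gf 0.0
shift now [ 17.1 -26.9 217.2] turn 0.0922
shift after the turn [ 14.6 -28.2 217.2]
```

>>> drive_tool --moves '[{"delta_pos": [0, 0, 0], "turn": 0.092, "claw": 1}, {"delta_pos": [14.6, -28.2, 0], "turn": 0, "claw": 1}, {"delta_pos": [0, 0, 40], "turn": 0, "claw": 1}, {"delta_pos": [0, 0, 50], "turn": 0, "claw": 1}, {"delta_pos": [0, 0, 50], "turn": 0, "claw": 1}, {"delta_pos": [0, 0, 20], "turn": 0, "claw": 1}, {"delta_pos": [0, 0, 0], "turn": 0, "claw": 1}, {"delta_pos": [0, 0, 0], "turn": 0, "claw": 1}]'

```text
time_s: 4.1
tcp_pos: [0.4326, -0.1861, 0.0634]
ee_rot: [[-0.673, -0.739, 0.002], [-0.739, 0.673, -0.0], [-0.001, -0.001, -1.0]]
wrist_force: [-0.2, 0.2, 0.8]
gripper_width: 0.999
gripper_force: 0.0
```

```bash
python3 go.py .4312 -.186 .005 -132.7
python3 - <<'E'
from station import cams
from h import *
a=[]
for n,(u,v) in dict(side=(278,268),top=(357,284)).items():
    d=cams.capture(n);c=d["color"][v-70:v+70,max(u-90,0):u+90,::-1];a.append(cv2.resize(c,(400,311),interpolation=cv2.INTER_CUBIC))
cv2.imwrite("pics/pre.png",np.hstack(a))
E
```

```text
t 4.1 tcp [ 0.4326 -0.1861  0.0634] yaw -132.32 tilt [ 0.0016 -0.0004] j [ -3.  18. -33.   0. -39. -39.] F [-0.2  0.2  0.8] w 0.999 gf 0.0
shift now [ 0.9  1.2 58.4] turn 0.0066
shift after the turn [ 0.9  1.1 58.4]
```

View pics/pre.png

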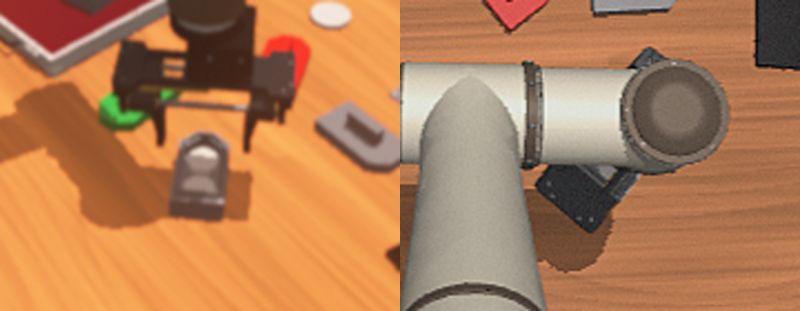

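The side view shows the open fingers on either side of the loose tray, across its width, clear of the green lid. Next: descend and grip.

>>> drive_tool --moves '[{"delta_pos": [0.5, 0.6, 28], "turn": 0.004, "claw": 1}, {"delta_pos": [0, 0, 20], "turn": 0, "claw": 1}, {"delta_pos": [0, 0, 10], "turn": 0, "claw": 1}, {"delta_pos": [0, 0, 0], "turn": 0, "claw": 1}, {"delta_pos": [0, 0, 0], "turn": 0, "claw": 0.7}, {"delta_pos": [0, 0, 0], "turn": 0, "claw": 0.6}, {"delta_pos": [0, 0, 0], "turn": 0, "claw": 0.5}, {"delta_pos": [0, 0, 0], "turn": 0, "claw": 0.5}, {"delta_pos": [0, 0, 0], "turn": 0, "claw": 0.5}, {"delta_pos": [0, 0, 0], "turn": 0, "claw": 0.5}]'

```text
time_s: 5.45
tcp_pos: [0.4309, -0.1859, 0.0048]
ee_rot: [[-0.677, -0.736, -0.0], [-0.736, 0.677, 0.0], [0.0, 0.0, -1.0]]
wrist_force: [-1.8, 2.1, 5.6]
gripper_width: 0.689
gripper_force: 30.0
```

```bash
python3 go.py .4312 -.186 .2 -132.7
```

```text
t 5.45 tcp [ 0.4309 -0.1859  0.0048] yaw -132.57 tilt [-0.0003  0.0001] j [ -3.  24. -36.  -0. -30. -39.] F [-1.8  2.1  5.6] w 0.689 gf 30.000276449136436
shift now [-1.000e-01 -3.000e-01 -1.952e+02] turn 0.0022
shift after the turn [-1.000e-01 -3.000e-01 -1.952e+02]
```

>>> drive_tool --moves '[{"delta_pos": [0, 0, -10], "turn": 0, "claw": 0.5}, {"delta_pos": [0, 0, -30], "turn": 0, "claw": 0.5}, {"delta_pos": [0, 0, -40], "turn": 0, "claw": 0.5}, {"delta_pos": [0, 0, -40], "turn": 0, "claw": 0.5}, {"delta_pos": [0, 0, -15], "turn": 0.1, "claw": 0.5}, {"delta_pos": [0, 0, 0], "turn": 0.15, "claw": 0.5}, {"delta_pos": [0, 0, 0], "turn": 0.15, "claw": 0.5}, {"delta_pos": [0, 0, 0], "turn": 0.147, "claw": 0.5}, {"delta_pos": [-10, 16, 0], "turn": 0, "claw": 0.5}, {"delta_pos": [-20, 32, 0], "turn": 0, "claw": 0.5}, {"delta_pos": [-27, 43, 0], "turn": 0, "claw": 0.5}, {"delta_pos": [-27, 43, 0], "turn": 0, "claw": 0.5}]'

```text
time_s: 6.95
tcp_pos: [0.4746, -0.0327, 0.1396]
ee_rot: [[-0.961, -0.276, 0.0], [-0.276, 0.961, 0.0], [-0.0, 0.0, -1.0]]
wrist_force: [0.8, -1.1, -2.4]
gripper_width: 0.688
gripper_force: 30.0
```

>>> drive_tool --moves '[{"delta_pos": [-27, 43, 0], "turn": 0, "claw": 0.5}, {"delta_pos": [-27, 43, 0], "turn": 0, "claw": 0.5}, {"delta_pos": [-27, 43, 0], "turn": 0, "claw": 0.5}, {"delta_pos": [-25, 38, 0], "turn": 0, "claw": 0.5}, {"delta_pos": [-18, 28, 0], "turn": 0, "claw": 0.5}, {"delta_pos": [-9, 15, 0], "turn": 0, "claw": 0.5}, {"delta_pos": [0, 0, 20], "turn": 0, "claw": 0.5}, {"delta_pos": [0, 0, 20], "turn": 0, "claw": 0.5}, {"delta_pos": [0, 0, 0], "turn": 0, "claw": 0.5}, {"delta_pos": [0, 0, 0], "turn": 0, "claw": 0.5}]'

```text
time_s: 8.2
tcp_pos: [0.5446, 0.2045, 0.1003]
ee_rot: [[-0.961, -0.277, 0.001], [-0.277, 0.961, 0.0], [-0.001, -0.0, -1.0]]
wrist_force: [-0.3, 0.6, -1.6]
gripper_width: 0.688
gripper_force: 30.0
```

```bash
python3 go.py .5445 .205 .039 -163.9
python3 - <<'E'
from station import cams
from h import *
d=cams.capture("side");np.savez("side1.npz",**d);u,v=234,180
c=d["color"][v-75:v+75,u-100:u+100,::-1];cv2.imwrite("pics/pl.png",cv2.resize(c,(800,600),interpolation=cv2.INTER_CUBIC))
E
```

```text
t 8.2 tcp [0.5446 0.2045 0.1003] yaw -163.92 tilt [0.0009 0.0002] j [  37.   24.  -15.    0.  -50. -110.] F [-0.3  0.6 -1.6] w 0.688 gf 29.999344465322793
shift now [ 0.   0.5 61.3] turn -0.0003
shift after the turn [-0.   0.5 61.3]
```

View pics/pl.png

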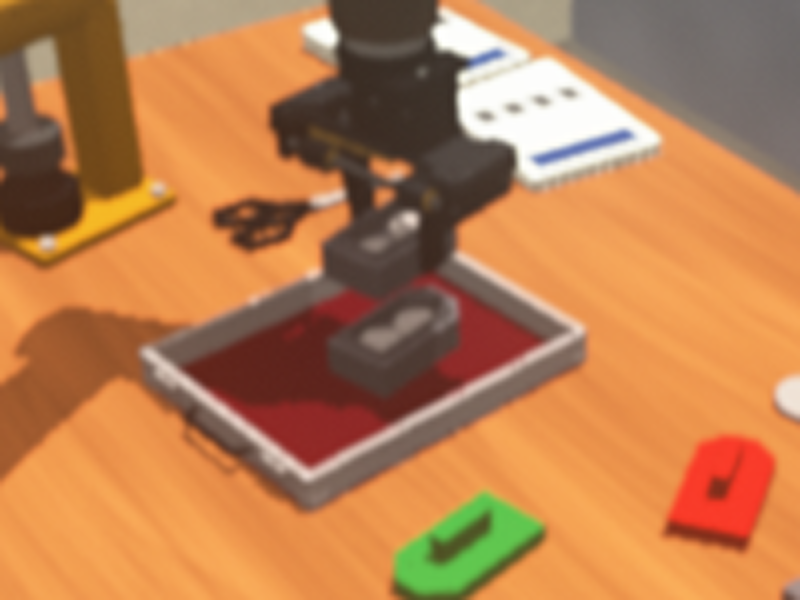

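The side view shows the held tray above the bottom tray, cut ends pointing the same way and sides parallel. Next: descend slowly.

>>> drive_tool --moves '[{"delta_pos": [0, 0.4, 20], "turn": 0, "claw": 0.5}, {"delta_pos": [0, 0, 20], "turn": 0, "claw": 0.5}, {"delta_pos": [0, 0, 5], "turn": 0, "claw": 0.5}, {"delta_pos": [0, 0, 3], "turn": 0, "claw": 0.5}, {"delta_pos": [0, 0, 2], "turn": 0, "claw": 0.5}, {"delta_pos": [0, 0, 1], "turn": 0, "claw": 0.5}, {"delta_pos": [0, 0, 0], "turn": 0, "claw": 0.5}]'

```text
time_s: 9.12
tcp_pos: [0.5442, 0.2052, 0.0489]
ee_rot: [[-0.961, -0.277, 0.0], [-0.277, 0.961, 0.0], [-0.0, 0.0, -1.0]]
wrist_force: [0.3, -0.0, -2.4]
gripper_width: 0.683
gripper_force: 30.0
```

```bash
python3 go.py .5445 .205 .039 -163.9
```

```text
t 9.12 tcp [0.5442 0.2052 0.0489] yaw -163.91 tilt [0.0004 0.0003] j [  37.   28.  -18.    0.  -44. -111.] F [ 0.3 -0.  -2.4] w 0.683 gf 29.999419022351503
shift now [-0.2 -0.3  9.9] turn -0.0001
shift after the turn [-0.2 -0.3  9.9]
```

>>> drive_tool --moves '[{"delta_pos": [0, 0, 1], "turn": 0, "claw": 0.5}, {"delta_pos": [0, 0, 1], "turn": 0, "claw": 0.5}, {"delta_pos": [0, 0, 1], "turn": 0, "claw": 0.5}, {"delta_pos": [0, 0, 1], "turn": 0, "claw": 0.5}, {"delta_pos": [0, 0, 0], "turn": 0, "claw": 0.5}]'

```text
time_s: 9.75
tcp_pos: [0.544, 0.2051, 0.0444]
ee_rot: [[-0.961, -0.277, -0.0], [-0.277, 0.961, -0.0], [0.0, -0.0, -1.0]]
wrist_force: [0.0, 0.0, -2.0]
gripper_width: 0.685
gripper_force: 30.0
```

>>> drive_tool --moves '[{"delta_pos": [0, 0, 1], "turn": 0, "claw": 0.5}, {"delta_pos": [0, 0, 1], "turn": 0, "claw": 0.5}, {"delta_pos": [0, 0, 0], "turn": 0, "claw": 0.5}]'

```text
time_s: 10.12
tcp_pos: [0.544, 0.2051, 0.0424]
ee_rot: [[-0.961, -0.277, -0.0], [-0.277, 0.961, -0.0], [0.0, -0.0, -1.0]]
wrist_force: [0.4, -0.4, -2.3]
gripper_width: 0.686
gripper_force: 30.0
```

Underside is at about 37.6 mm with no contact force, so it is going over the rim.

>>> drive_tool --moves '[{"delta_pos": [0, 0, 1], "turn": 0, "claw": 0.5}, {"delta_pos": [0, 0, 1], "turn": 0, "claw": 0.5}, {"delta_pos": [0, 0, 0], "turn": 0, "claw": 0.5}]'

```text
time_s: 10.5
tcp_pos: [0.544, 0.2051, 0.0404]
ee_rot: [[-0.961, -0.277, -0.0], [-0.277, 0.961, -0.0], [0.0, -0.0, -1.0]]
wrist_force: [1.0, -0.1, -2.9]
gripper_width: 0.691
gripper_force: 30.0
```

>>> drive_tool --moves '[{"delta_pos": [0, 0, 1], "turn": 0, "claw": 0.5}, {"delta_pos": [0, 0, 0.5], "turn": 0, "claw": 0.5}, {"delta_pos": [0, 0, 0], "turn": 0, "claw": 0.5}]'

```text
time_s: 10.88
tcp_pos: [0.5441, 0.2051, 0.039]
ee_rot: [[-0.961, -0.277, -0.0], [-0.277, 0.961, -0.0], [0.0, -0.0, -1.0]]
wrist_force: [-1.1, 0.5, -2.1]
gripper_width: 0.688
gripper_force: 30.0
```

>>> drive_tool --moves '[{"delta_pos": [0, 0, 0.4], "turn": 0, "claw": 0.5}, {"delta_pos": [0, 0, 0], "turn": 0, "claw": 0.5}, {"delta_pos": [0, 0, 0], "turn": 0, "claw": 0.72}, {"delta_pos": [0, 0, 0], "turn": 0, "claw": 0.8}, {"delta_pos": [0, 0, 0], "turn": 0, "claw": 1}, {"delta_pos": [0, 0, 0], "turn": 0, "claw": 1}, {"delta_pos": [0, 0, -15], "turn": 0, "claw": 1}, {"delta_pos": [0, 0, -40], "turn": 0, "claw": 1}, {"delta_pos": [0, 0, -50], "turn": 0, "claw": 1}, {"delta_pos": [0, 0, -40], "turn": 0, "claw": 1}]'

```text
time_s: 12.12
tcp_pos: [0.5446, 0.2053, 0.1871]
ee_rot: [[-0.961, -0.277, 0.003], [-0.277, 0.961, 0.001], [-0.003, 0.001, -1.0]]
wrist_force: [1.3, 0.6, -0.4]
gripper_width: 0.997
gripper_force: 0.0
```

```bash
python3 go.py .6298 -.250 .14 -89.1
```

```text
t 12.12 tcp [0.5446 0.2053 0.1871] yaw -163.89 tilt [0.0029 0.0015] j [  37.   19.   -9.    0.  -62. -111.] F [ 1.3  0.6 -0.4] w 0.997 gf 0.0
shift now [  44.6 -461.1   46.7] turn -1.3054
shift after the turn [456.6 -78.1  47.1]
```

>>> drive_tool --moves '[{"delta_pos": [2, -25, 0], "turn": 0, "claw": 1}, {"delta_pos": [5, -50, 0], "turn": 0, "claw": 1}, {"delta_pos": [5, -50, 0], "turn": 0, "claw": 1}, {"delta_pos": [5, -50, 0], "turn": 0, "claw": 1}, {"delta_pos": [5, -50, 0], "turn": 0, "claw": 1}, {"delta_pos": [5, -50, 0], "turn": 0, "claw": 1}, {"delta_pos": [5, -50, 0], "turn": 0, "claw": 1}, {"delta_pos": [5, -50, 0], "turn": 0, "claw": 1}, {"delta_pos": [5, -50, 0], "turn": 0, "claw": 1}, {"delta_pos": [3, -36, 0], "turn": 0, "claw": 1}, {"delta_pos": [0, 0, 0], "turn": -0.16, "claw": 0.7}, {"delta_pos": [0, 0, 0], "turn": -0.16, "claw": 0.6}]'

```text
time_s: 13.62
tcp_pos: [0.6285, -0.2513, 0.1846]
ee_rot: [[-0.823, -0.569, 0.001], [-0.569, 0.823, -0.0], [-0.0, -0.001, -1.0]]
wrist_force: [-1.3, 0.5, -1.1]
gripper_width: 0.856
gripper_force: 0.0
```

>>> drive_tool --moves '[{"delta_pos": [0, 0, 0], "turn": -0.16, "claw": 0.4}, {"delta_pos": [0, 0, 0], "turn": -0.16, "claw": 0.4}, {"delta_pos": [0, 0, 0], "turn": -0.16, "claw": 0.4}, {"delta_pos": [0, 0, 0], "turn": -0.16, "claw": 0.4}, {"delta_pos": [0, 0, 0], "turn": -0.16, "claw": 0.4}, {"delta_pos": [0, 0, 0], "turn": -0.16, "claw": 0.4}, {"delta_pos": [0, 0, 30], "turn": 0, "claw": 0.4}, {"delta_pos": [0, 0, 30], "turn": 0, "claw": 0.4}, {"delta_pos": [0, 0, 0], "turn": 0, "claw": 0.4}]'

```text
time_s: 14.75
tcp_pos: [0.627, -0.2499, 0.1219]
ee_rot: [[-0.01, -1.0, -0.005], [-1.0, 0.01, 0.001], [-0.001, 0.005, -1.0]]
wrist_force: [0.3, 0.2, 0.2]
gripper_width: 0.401
gripper_force: 0.0
```

```bash
python3 go.py .6298 -.250 .019 -89.1
python3 - <<'E'
from station import cams
from h import *
T=cams.capture("top");D=cams.capture("side")
TZ=TRAY
for z in(.034,.004):
    P=TRAY if z==.034 else [np.vstack([TRAY[0],TRAY[0]+[0,0,.03]])]
    for k,d,lo,hi in(("top",T,70,110),("side",D,130,170)):
        r=fit([d],P,[.544,.205,np.radians(16.1)],z,lo,hi);print(k,z,np.round(r.x[:2],4),np.degrees(r.x[2]).round(1),round(r.fun,3))
a=[]
for d,u,v in((D,234,189),(T,205,240)): a.append(cv2.resize(d["color"][v-40:v+40,u-45:u+45,::-1],(400,355),interpolation=cv2.INTER_CUBIC))
cv2.imwrite("pics/st.png",np.hstack(a))
E
```

```text
t 14.75 tcp [ 0.627  -0.2499  0.1219] yaw -90.59 tilt [-0.005   0.0011] j [ -8.  31.   1.  -0. -60.   7.] F [0.3 0.2 0.2] w 0.401 gf 0.0
shift now [ 1.000e-01 -3.400e+00  1.029e+02] turn -0.026
shift after the turn [ 1.000e-01 -2.800e+00  1.029e+02]
top 0.034 [0.5423 0.2039] 16.9 0.095
side 0.034 [0.5472 0.2052] 9.2 0.581
top 0.004 [0.5434 0.205 ] 16.0 0.063
side 0.004 [0.5479 0.2067] 11.5 0.469
```

View pics/st.png

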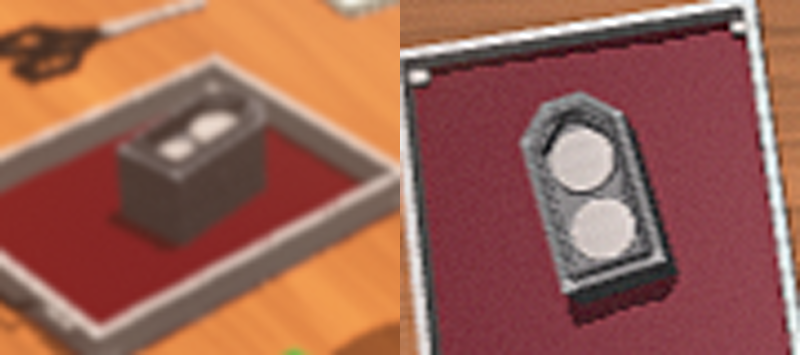

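The pictures show the tray's side faces running flush into one block, cut end at the top and rim level, so it is seated. Next: the grey lid's bar.

>>> drive_tool --moves '[{"delta_pos": [0, 0, 0], "turn": -0.026, "claw": 0.4}, {"delta_pos": [0, -2.5, 30], "turn": 0, "claw": 0.4}, {"delta_pos": [0, 0, 25], "turn": 0, "claw": 0.4}, {"delta_pos": [0, 0, 0], "turn": 0, "claw": 0.4}, {"delta_pos": [0, 0, 0], "turn": 0, "claw": 0.4}]'

```text
time_s: 15.48
tcp_pos: [0.6323, -0.2507, 0.0706]
ee_rot: [[0.017, -1.0, 0.003], [-1.0, -0.017, -0.001], [0.001, -0.003, -1.0]]
wrist_force: [-0.4, -0.0, -1.1]
gripper_width: 0.403
gripper_force: 0.0
```

```bash
python3 go.py .6298 -.250 .019 -89.1
python3 - <<'E'
from station import cams
from h import *
d=cams.capture("top")
E=d["extrinsics"];f=210/np.tan(np.radians(float(d["vertical_fov"]))/2)
v,u=np.mgrid[210:280,175:240];z=d["range_z"][210:280,175:240]
P=np.stack([(u-d["cx"])/f*z,(v-d["cy"])/f*z,z],-1)@E[:3,:3].T+E[:3,3]
Z=P[...,2];print("rim z",np.percentile(Z,[90,95,98,99.5]).round(4))
E
```

```text
t 15.47 tcp [ 0.6323 -0.2507  0.0706] yaw -89.03 tilt [ 0.0029 -0.0011] j [ -8.  34.  -2.   0. -54.   9.] F [-0.4 -0.  -1.1] w 0.403 gf 0.0
shift now [-0.8  2.7 51.6] turn 0.0011
shift after the turn [-0.7  2.5 51.6]
rim z [0.061  0.0662 0.0713 0.0754]
```

>>> drive_tool --moves '[{"delta_pos": [-0.3, 1, 15], "turn": 0, "claw": 0.4}, {"delta_pos": [0, 0, 15], "turn": 0, "claw": 0.4}, {"delta_pos": [0, 0, 12], "turn": 0, "claw": 0.4}, {"delta_pos": [0, 0, 6], "turn": 0, "claw": 0.4}, {"delta_pos": [0, 0, 0], "turn": 0, "claw": 0.4}, {"delta_pos": [0, 0, 0], "turn": 0, "claw": 0.4}, {"delta_pos": [0, 0, 0], "turn": 0, "claw": 0.4}]'

```text
time_s: 16.4
tcp_pos: [0.6305, -0.2501, 0.0213]
ee_rot: [[0.016, -1.0, 0.001], [-1.0, -0.016, -0.0], [0.0, -0.001, -1.0]]
wrist_force: [1.0, 0.1, 0.0]
gripper_width: 0.4
gripper_force: 0.0
```

```bash
python3 go.py .6298 -.250 .019 -89.1
```

```text
t 16.4 tcp [ 0.6305 -0.2501  0.0213] yaw -89.08 tilt [ 0.0011 -0.0002] j [ -8.  38.  -4.   0. -48.   9.] F [1.  0.1 0. ] w 0.4 gf 0.0
shift now [-0.1  0.7  2.3] turn 0.0003
shift after the turn [-0.1  0.7  2.3]
```

>>> drive_tool --moves '[{"delta_pos": [0, 0.4, 1.5], "turn": 0, "claw": 0.4}, {"delta_pos": [0, 0, 0], "turn": 0, "claw": 0.25}, {"delta_pos": [0, 0, 0], "turn": 0, "claw": 0.15}, {"delta_pos": [0, 0, 0], "turn": 0, "claw": 0.08}, {"delta_pos": [0, 0, 0], "turn": 0, "claw": 0.08}, {"delta_pos": [0, 0, 0], "turn": 0, "claw": 0.08}, {"delta_pos": [0, 0, 0], "turn": 0, "claw": 0.08}]'

```text
time_s: 17.27
tcp_pos: [0.6293, -0.25, 0.0192]
ee_rot: [[0.016, -1.0, -0.001], [-1.0, -0.016, 0.0], [-0.0, 0.001, -1.0]]
wrist_force: [-0.4, 0.2, 1.5]
gripper_width: 0.157
gripper_force: 30.0
```

```bash
python3 go.py .6298 -.250 .019 -89.1
```

```text
t 17.27 tcp [ 0.6293 -0.25    0.0192] yaw -89.08 tilt [-0.0008  0.0001] j [ -8.  38.  -4.   0. -48.   9.] F [-0.4  0.2  1.5] w 0.157 gf 30.00013679265976
shift now [ 0.  -0.5  0.2] turn 0.0003
shift after the turn [ 0.  -0.5  0.2]
```

>>> drive_tool --moves '[{"delta_pos": [0, 0, -10], "turn": 0, "claw": 0.08}, {"delta_pos": [0, 0, -35], "turn": 0, "claw": 0.08}, {"delta_pos": [0, 0, -45], "turn": 0, "claw": 0.08}, {"delta_pos": [0, 0, -30], "turn": 0, "claw": 0.08}, {"delta_pos": [-20, 3, 0], "turn": -0.1, "claw": 0.08}, {"delta_pos": [0, 0, 0], "turn": -0.15, "claw": 0.08}, {"delta_pos": [0, 0, 0], "turn": -0.15, "claw": 0.08}, {"delta_pos": [0, 0, 0], "turn": -0.15, "claw": 0.08}, {"delta_pos": [0, 0, 0], "turn": -0.15, "claw": 0.08}, {"delta_pos": [0, 0, 0], "turn": -0.15, "claw": 0.08}, {"delta_pos": [0, 0, 0], "turn": -0.15, "claw": 0.08}, {"delta_pos": [0, 0, 0], "turn": -0.15, "claw": 0.08}]'

```text
time_s: 18.77
tcp_pos: [0.6266, -0.2299, 0.1394]
ee_rot: [[0.921, -0.389, 0.001], [-0.389, -0.921, 0.0], [0.001, -0.001, -1.0]]
wrist_force: [0.8, -1.0, -1.8]
gripper_width: 0.158
gripper_force: 30.0
```

>>> drive_tool --moves '[{"delta_pos": [0, 0, 0], "turn": -0.15, "claw": 0.08}, {"delta_pos": [0, 0, 0], "turn": -0.15, "claw": 0.08}, {"delta_pos": [0, 0, 0], "turn": -0.15, "claw": 0.08}, {"delta_pos": [0, 0, 0], "turn": -0.15, "claw": 0.08}, {"delta_pos": [0, 0, 0], "turn": -0.08, "claw": 0.08}, {"delta_pos": [0, 0, 0], "turn": 0, "claw": 0.08}]'

```text
time_s: 19.52
tcp_pos: [0.6266, -0.2299, 0.1393]
ee_rot: [[0.963, 0.271, 0.001], [0.271, -0.963, 0.0], [0.001, 0.0, -1.0]]
wrist_force: [0.3, -0.1, -1.5]
gripper_width: 0.156
gripper_force: 30.0
```

```bash
python3 go.py .5438 .205 .0832 16.1
```

```text
t 19.52 tcp [ 0.6266 -0.2299  0.1393] yaw 15.71 tilt [0.0007 0.0001] j [ -6.  30.   0.  -0. -61. 112.] F [ 0.3 -0.1 -1.5] w 0.156 gf 29.998495280742645
shift now [  38.  -441.1   56.1] turn -0.0068
shift after the turn [  41.1 -440.8   56.1]
```

>>> drive_tool --moves '[{"delta_pos": [0, 0, 0], "turn": -0.007, "claw": 0.08}, {"delta_pos": [2, -20, 0], "turn": 0, "claw": 0.08}, {"delta_pos": [4, -40, 0], "turn": 0, "claw": 0.08}, {"delta_pos": [5, -55, 0], "turn": 0, "claw": 0.08}, {"delta_pos": [5, -55, 0], "turn": 0, "claw": 0.08}, {"delta_pos": [5, -55, 0], "turn": 0, "claw": 0.08}, {"delta_pos": [5, -55, 0], "turn": 0, "claw": 0.08}, {"delta_pos": [5, -55, 0], "turn": 0, "claw": 0.08}, {"delta_pos": [5, -55, 0], "turn": 0, "claw": 0.08}, {"delta_pos": [3, -31, 0], "turn": 0, "claw": 0.08}, {"delta_pos": [2, -20, 0], "turn": 0, "claw": 0.08}, {"delta_pos": [0, 0, 15], "turn": 0, "claw": 0.08}]'

```text
time_s: 21.02
tcp_pos: [0.5434, 0.2068, 0.1251]
ee_rot: [[0.96, 0.28, 0.003], [0.28, -0.96, 0.002], [0.003, -0.001, -1.0]]
wrist_force: [-0.3, -0.3, -2.2]
gripper_width: 0.155
gripper_force: 30.0
```

>>> drive_tool --moves '[{"delta_pos": [0, 0, 10], "turn": 0, "claw": 0.08}, {"delta_pos": [0, 0, 0], "turn": 0, "claw": 0.08}, {"delta_pos": [0, 0, 0], "turn": 0, "claw": 0.08}]'

```text
time_s: 21.4
tcp_pos: [0.5433, 0.2041, 0.1141]
ee_rot: [[0.961, 0.277, 0.0], [0.277, -0.961, -0.0], [0.0, 0.0, -1.0]]
wrist_force: [0.6, -0.1, -2.1]
gripper_width: 0.158
gripper_force: 30.0
```

```bash
python3 go.py .5438 .205 .0832 16.1
python3 - <<'E'
from station import cams
from h import *
d=cams.capture("side");u,v=234,180
c=d["color"][v-60:v+60,u-80:u+80,::-1];cv2.imwrite("pics/pl2.png",cv2.resize(c,(800,600),interpolation=cv2.INTER_CUBIC))
E
```

```text
t 21.4 tcp [0.5433 0.2041 0.1141] yaw 16.1 tilt [ 0.0001 -0.0003] j [ 37.  23. -14.   0. -52.  70.] F [ 0.6 -0.1 -2.1] w 0.158 gf 29.999009370803833
shift now [ 0.7 -0.7 30.9] turn 0.0
shift after the turn [ 0.7 -0.7 30.9]
```

View pics/pl2.png

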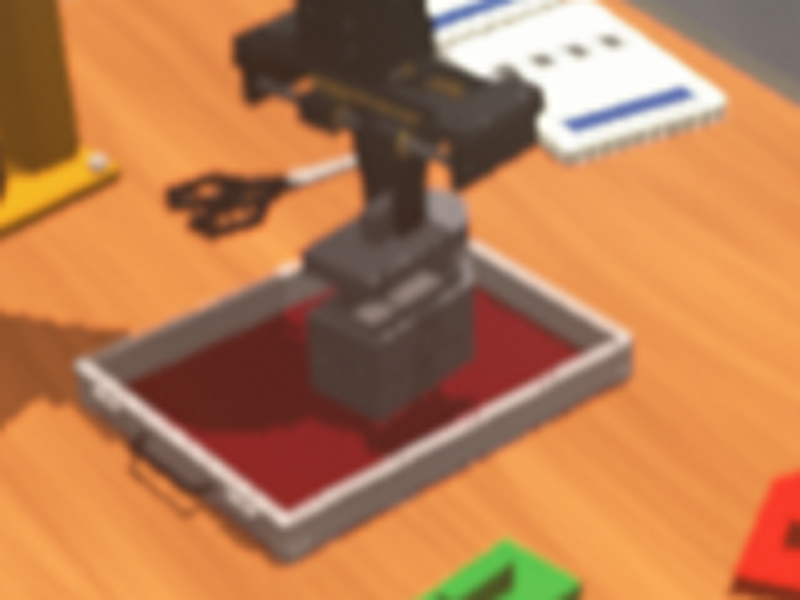

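The side view shows the lid held above the stacked trays, cut end pointing away like the tray's and sides parallel. Next: descend slowly.

>>> drive_tool --moves '[{"delta_pos": [0.7, -0.7, 8], "turn": 0, "claw": 0.08}, {"delta_pos": [0, 0, 6], "turn": 0, "claw": 0.08}, {"delta_pos": [0, 0, 3], "turn": 0, "claw": 0.08}, {"delta_pos": [0, 0, 2], "turn": 0, "claw": 0.08}, {"delta_pos": [0, 0, 1], "turn": 0, "claw": 0.08}, {"delta_pos": [0, 0, 1], "turn": 0, "claw": 0.08}, {"delta_pos": [0, 0, 1], "turn": 0, "claw": 0.08}, {"delta_pos": [0, 0, 0], "turn": 0, "claw": 0.08}]'

```text
time_s: 22.45
tcp_pos: [0.5434, 0.2058, 0.0921]
ee_rot: [[0.96, 0.278, -0.0], [0.278, -0.96, -0.0], [-0.0, 0.0, -1.0]]
wrist_force: [-0.0, -0.8, -1.7]
gripper_width: 0.156
gripper_force: 30.0
```

>>> drive_tool --moves '[{"delta_pos": [0, 0, 1], "turn": 0, "claw": 0.08}, {"delta_pos": [0, 0, 1], "turn": 0, "claw": 0.08}, {"delta_pos": [0, 0, 1], "turn": 0, "claw": 0.08}, {"delta_pos": [0, 0, 0], "turn": 0, "claw": 0.08}]'

```text
time_s: 22.95
tcp_pos: [0.5433, 0.2058, 0.089]
ee_rot: [[0.96, 0.278, -0.0], [0.278, -0.96, -0.0], [-0.0, 0.0, -1.0]]
wrist_force: [0.5, 0.4, -1.6]
gripper_width: 0.164
gripper_force: 30.0
```

>>> drive_tool --moves '[{"delta_pos": [0.2, 0.5, 1], "turn": 0, "claw": 0.08}, {"delta_pos": [0, 0, 1], "turn": 0, "claw": 0.08}, {"delta_pos": [0, 0, 1], "turn": 0, "claw": 0.08}, {"delta_pos": [0, 0, 0], "turn": 0, "claw": 0.08}]'

```text
time_s: 23.45
tcp_pos: [0.5437, 0.2053, 0.086]
ee_rot: [[0.96, 0.278, -0.0], [0.278, -0.96, -0.0], [-0.0, 0.0, -1.0]]
wrist_force: [-1.3, 0.4, -2.7]
gripper_width: 0.158
gripper_force: 30.0
```

>>> drive_tool --moves '[{"delta_pos": [0, 0, 1], "turn": 0, "claw": 0.08}, {"delta_pos": [0, 0, 1], "turn": 0, "claw": 0.08}, {"delta_pos": [0, 0, 0], "turn": 0, "claw": 0.08}]'

```text
time_s: 23.82
tcp_pos: [0.5437, 0.2053, 0.084]
ee_rot: [[0.96, 0.278, -0.0], [0.278, -0.96, -0.0], [-0.0, 0.0, -1.0]]
wrist_force: [0.1, -0.7, -1.2]
gripper_width: 0.157
gripper_force: 30.0
```

>>> drive_tool --moves '[{"delta_pos": [0, 0, 0.5], "turn": 0, "claw": 0.08}, {"delta_pos": [0, 0, 0.4], "turn": 0, "claw": 0.08}, {"delta_pos": [0, 0, 0], "turn": 0, "claw": 0.08}]'

```text
time_s: 24.2
tcp_pos: [0.5437, 0.2054, 0.0832]
ee_rot: [[0.96, 0.278, -0.0], [0.278, -0.96, -0.0], [-0.0, 0.0, -1.0]]
wrist_force: [0.1, -0.5, -1.6]
gripper_width: 0.154
gripper_force: 30.0
```

>>> drive_tool --moves '[{"delta_pos": [0, 0, 0.4], "turn": 0, "claw": 0.08}, {"delta_pos": [0, 0, 0], "turn": 0, "claw": 0.08}, {"delta_pos": [0, 0, 0], "turn": 0, "claw": 0.2}, {"delta_pos": [0, 0, 0], "turn": 0, "claw": 0.35}, {"delta_pos": [0, 0, 0], "turn": 0, "claw": 0.4}, {"delta_pos": [0, 0, -10], "turn": 0, "claw": 0.4}, {"delta_pos": [0, 0, -30], "turn": 0, "claw": 0.4}, {"delta_pos": [0, 0, -40], "turn": 0, "claw": 0.4}, {"delta_pos": [0, 20, 0], "turn": 0, "claw": 0.4}, {"delta_pos": [0, 45, 0], "turn": 0, "claw": 0.4}, {"delta_pos": [0, 50, 0], "turn": 0, "claw": 0.4}, {"delta_pos": [0, 55, 0], "turn": 0, "claw": 0.4}]'

```text
time_s: 25.7
tcp_pos: [0.5911, 0.0405, 0.1628]
ee_rot: [[0.96, 0.279, -0.0], [0.279, -0.96, -0.0], [-0.0, -0.0, -1.0]]
wrist_force: [0.9, 0.6, 0.4]
gripper_width: 0.396
gripper_force: 0.0
```

>>> drive_tool --moves '[{"delta_pos": [0, 45, 0], "turn": 0, "claw": 0.4}, {"delta_pos": [0, 30, 0], "turn": 0, "claw": 0.4}, {"delta_pos": [0, 0, 0], "turn": 0, "claw": 0.4}, {"delta_pos": [0, 0, 0], "turn": 0, "claw": 0.4}]'

```text
time_s: 26.2
tcp_pos: [0.6116, -0.0299, 0.1626]
ee_rot: [[0.961, 0.278, -0.001], [0.278, -0.961, 0.0], [-0.001, -0.0, -1.0]]
wrist_force: [-0.2, 0.4, -0.2]
gripper_width: 0.402
gripper_force: 0.0
```

Run:
```python
from station import cams
from h import *
D=cams.capture("side");T=cams.capture("top");a=[]
for d,u,v in((D,234,185),(T,205,240)): a.append(cv2.resize(d["color"][v-40:v+40,u-45:u+45,::-1],(400,355),interpolation=cv2.INTER_CUBIC))
cv2.imwrite("pics/end.png",np.hstack(a))
r=fit([T],[np.vstack([hexa(0),hexa(.076)]),bar+[0,0,.06]],[.544,.205,np.radians(16.1)],.004);print(r.x,r.fun)
E=T["extrinsics"];f=210/np.tan(np.radians(float(T["vertical_fov"]))/2)
v,u=np.mgrid[190:300,165:250];z=T["range_z"][190:300,165:250]
P=np.stack([(u-T["cx"])/f*z,(v-T["cy"])/f*z,z],-1)@E[:3,:3].T+E[:3,3]
q=(P[...,:2]-[.5437,.2053])@np.array([[.961,-.277],[.277,.961]])
m=(np.abs(q[...,0])<.035)&(np.abs(q[...,1])<.025)&(np.abs(q[...,1])>.012)&(P[...,2]>.06)
A=np.c_[q[m],np.ones(m.sum())];print("lid top plane (slopes, z; expect .080)",np.linalg.lstsq(A,P[...,2][m],rcond=None)[0].round(4),m.sum())
```

```text
[ 0.56373669  0.20156507 -0.15357025] 0.6072026953437474
lid top plane (slopes, z; expect .080) [ 0.8485 -2.3947  0.4396] 45
```

View pics/end.png

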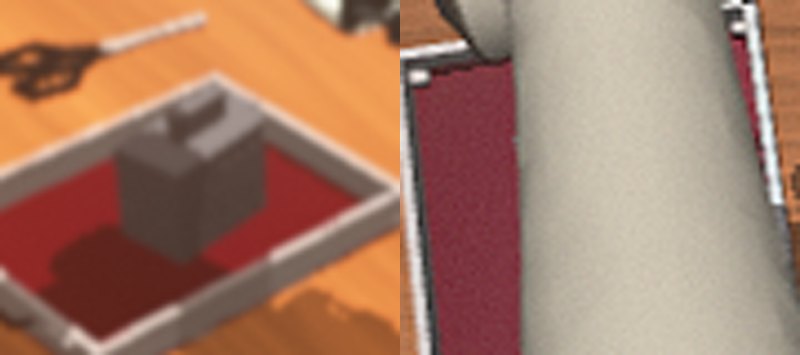

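The side view shows lid and trays as one flush block with the bar on top. The arm hides the top view, so I move it away and measure again.

>>> drive_tool --moves '[{"delta_pos": [0, 30, 0], "turn": 0, "claw": 0.4}, {"delta_pos": [0, 50, 0], "turn": 0, "claw": 0.4}, {"delta_pos": [0, 50, 0], "turn": 0, "claw": 0.4}, {"delta_pos": [0, 50, 0], "turn": 0, "claw": 0.4}, {"delta_pos": [0, 30, 0], "turn": 0, "claw": 0.4}, {"delta_pos": [0, 0, 0], "turn": 0, "claw": 0.4}, {"delta_pos": [0, 0, 0], "turn": 0, "claw": 0.4}]'

```text
time_s: 27.18
tcp_pos: [0.6704, -0.2304, 0.1627]
ee_rot: [[0.96, 0.28, -0.0], [0.28, -0.96, 0.0], [-0.0, -0.0, -1.0]]
wrist_force: [-0.6, 1.0, -0.1]
gripper_width: 0.398
gripper_force: 0.0
```

Run:
```python
from station import cams
from h import *
T=cams.capture("top")
r=fit([T],[np.vstack([hexa(0),hexa(.076)]),bar+[0,0,.06]],[.544,.205,np.radians(16.1)],.004);print(r.x[:2].round(4),np.degrees(r.x[2]).round(1),r.fun)
E=T["extrinsics"];f=210/np.tan(np.radians(float(T["vertical_fov"]))/2)
v,u=np.mgrid[190:300,165:250];z=T["range_z"][190:300,165:250]
P=np.stack([(u-T["cx"])/f*z,(v-T["cy"])/f*z,z],-1)@E[:3,:3].T+E[:3,3]
q=(P[...,:2]-[.5437,.2053])@np.array([[.961,-.277],[.277,.961]])
m=(np.abs(q[...,0])<.035)&(np.abs(q[...,1])<.025)&(np.abs(q[...,1])>.012)&(P[...,2]>.06)
A=np.c_[q[m],np.ones(m.sum())];print("plane",np.linalg.lstsq(A,P[...,2][m],rcond=None)[0].round(4),np.median(P[...,2][m]),m.sum())
```

```text
[0.5432 0.2051] 16.1 0.08569191786157582
plane [0.0027 0.0117 0.0796] 0.0797631331805575 285
```

The lid's top is level at 79.8 mm (80 expected), and the whole stack fits one outline at 16.1°. Handing in.

```bash
python3 -c "
from station import ticket
print(ticket.finish_job())"
```

```text
the job is handed in; nothing more can be done
None
```

The loose tray and the grey lid are stacked on the bottom tray in the case. The last measurements agree with both being fully seated, and the job is handed in; it returned no verdict.

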